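Unbolt the tin rack, add the spare tin, bolt it again

TASK

The rack of flat tins is locked by a bolt that runs over the tops of the tins. Pull the bolt's black knob all the way out until it clicks and stays, then put the spare tin that stands apart on the worktop down into the row in the rack, between the others or beside them and moving them along where the gap is too tight, until it stands on the rack's floor like its neighbours. Finally push the knob fully home so that the bolt locks the whole row again, let go, and leave the other things on the worktop where they stand, all tins upright.

Things in the scene. Friction and masses are not known exactly. Their poses are not given: they have to be found in the camera images.
- rack: fixed rack for a row of flat tins along its own y; origin under its centre, z up. Floor 6 mm above the worktop, inside 64 mm (x) by 96 mm (y): four 22 mm tins with 8 mm to spare. Long walls 4 mm thick beyond x = +-32 mm, tops 35 mm above the worktop. End boards 8 mm thick beyond y = +-48 mm: 76 mm wide up to 34 mm high, above that only 34 mm wide (x = +-17 mm), up to 122 mm high
- bolt (a joint): travel of the bolt in m: 0 = fully home (locked), 0.080 = fully out at its stop; it slides along the rack's -y. A spring detent holds it at each end: its crest, 6 mm from the end, takes 5 to 8 N to cross either way; within 5 mm of an end it is drawn in and stays when let go; between the detents it runs free with about 1 N friction. It cannot go home over a tin that stands more than 4 mm high
- bolt_knob (a point): centre of the bolt's black knob, a barrel 28 mm in diameter and 26 mm long, axis along the rack's y, 105 mm above the worktop; home it lies at y = -98 mm in the rack's frame, out at y = -178 mm. Between knob and guide bush (ends at y = -66 mm) is bare rod. A spring plunger 11 mm across on the bush (y = -60 mm) reaches 135 mm high
- bolt_tip (a point): free end of the bolt, a steel rod 10 mm thick along the rack's y at x = 0, axis 105 mm above the worktop, 4 mm clear of the tops of seated tins. It covers the row from the -y end board up to this tip: home, tip at y = +51 mm in the rack's frame, inside the +y board; out, at y = -29 mm, the row beyond it being open from above
- tin_a: the row tin next to the knob-side (-y) end board: flat upright aluminium tin with a lid seam, 56 mm (own x) by 22 mm (own y) by 90 mm tall (own z), all top and bottom edges rounded 5 mm, 0.12 kg (0.7 to 1.4 times that); origin at the centre of its underside
- tin_b: the middle tin of the row, somewhere between tin_a and tin_c: flat upright aluminium tin with a lid seam, 56 mm (own x) by 22 mm (own y) by 90 mm tall (own z), all top and bottom edges rounded 5 mm, 0.12 kg (0.7 to 1.4 times that); origin at the centre of its underside
- tin_c: the row tin next to the far (+y) end board: flat upright aluminium tin with a lid seam, 56 mm (own x) by 22 mm (own y) by 90 mm tall (own z), all top and bottom edges rounded 5 mm, 0.12 kg (0.7 to 1.4 times that); origin at the centre of its underside
- spare: the spare tin, standing on the worktop apart from the rack, same as the others: flat upright aluminium tin with a lid seam, 56 mm (own x) by 22 mm (own y) by 90 mm tall (own z), all top and bottom edges rounded 5 mm, 0.12 kg (0.7 to 1.4 times that); origin at the centre of its underside
- glass: bystander: upturned clear tumbler, 62 mm across, 83 mm tall, origin under its centre, beside a broad face of the spare tin
- shot_glass: bystander: shot glass, 49 mm across, 61 mm tall, origin under its centre, beside the other broad face of the spare tin
- sugar_pot: bystander: chrome lidded sugar pot, 66 mm across, 67 mm tall, origin under its centre, beyond the spare tin
- powder_tub: bystander: white tub with a blue lid, 69 mm across, 91 mm tall, origin under its centre, behind the rack
- basket: bystander: steel filter basket, 68 mm across, 28 mm tall, origin under its centre, in front of the rack
- tamper: bystander: coffee tamper standing on its base, 58 mm across, 91 mm tall, origin under its centre, on this side of the spare tin
There are look-alikes about, which are no part of the job. What is shaped like the tin_c but orange or pink is not meant. Leave any orange look-alike of the tin_a alone.

How it is judged:
By the outcome, as a careful person would: the job done as asked, in the order asked, and still so for the second after the job is handed in, with the robot touching nothing.
It also fails if it takes over 72 s, if anything falls off the work surface, if the arm or the gripper's body presses on something with over 40 N, if the wrist force passes 120 N, or if a joint passes its speed limit or range.

ROBOT

A 6-joint arm with a two-finger parallel gripper is mounted at the origin on a cart in front of the work surface, level with it; the furniture and walls round the work are solid. World frame = base frame: x ahead of the robot, y to its left, z up, the work surface at z = 0. Lengths are in m, angles in rad, forces in N, time in s.
With the tool pointing down it reaches from about 0.35 to 0.975 m from the base axis. Payload 7.1 kg.
Tool frame: the origin (TCP) lies at the very end of the fingers, on their centre line; the grasp point (between the pads) lies 19 mm behind it; z points along the fingers, y is the line along which they close (so a half turn about z gives the same grasp; the last joint's range is limited). The gripper opens to 88 mm and grips with 3 to 60 N. Pads are 20 mm wide; open, the fingers measure 115 mm over their backs; the gripper's body (75 mm by 178 mm) begins 61 mm behind the grasp point.
Start: joints at [1.209, 0.423, 1.63, -0, 1.089, -0.019], TCP at [0.21, 0.589, 0.223] pointing down, gripper open.
Joint ranges: [-3, 3], [-0.9, 2.11], [0.09, 2.58], [-1.31, 4.45], [0.11, 2.69], [-2.54, 2.54]. Speed limits (rad/s): [2.39, 2.39, 3.01, 3.14, 3.14, 3.14].

INTERFACE

Orientations are given as a rotation vector (axis times angle).
In Python, from workcell import manip, vision gives the robot as it stands. Calls block until the motion is done:
- manip.movep(position, orientation): joint-space move of the TCP to a pose.
- manip.servo_line(position, speed=0.15, orientation=None, force_limit=None): straight line of the TCP; orientation=None keeps the orientation; speed is the mean speed in m/s. With force_limit (N) it stops when the force on the tool has changed by that much, and returns True; else False.
- manip.movej(angles): joint-space move.
- manip.gripper_to(opening, force=None): finger opening in m; force is the grip in N (None keeps the last); returns when the fingers have stopped.
- manip.pause(seconds).
- manip.solve_ik(position, orientation): joint angles nearest the present ones, or None.
- vision.snapshot(name): name is "scene" or "top" or "wrist"; returns the picture (480x640x3 uint8, red, green, blue); there is no depth.
- vision.calibration(name): a dict with "intrinsics" (3x3 intrinsics, pixels), "dist_coeffs" ([k1, k2, p1, p2, k3] as OpenCV has them; the pictures are not rectified), "R" (3x3) and "t" (3): a world point X has camera coordinates R X + t. Camera axes: x right, y down, z forward; pixel columns grow to the right and rows downward; lengths in m; the calibration is good to about 2 mm. A picture is of the moment at which its call begins: read the wrist's pose just before it. calibration takes no time and is no camera call; for the wrist camera it gives the pose at the moment of the call.
A pose or a line that the arm cannot do raises manip.MotionError and nothing moves.
- manip.finish_job(): hands the job in, once; it reports no verdict.
Readings, each from a call of its own:
- manip.get_clock(): time.
- manip.get_joints(): joint angles.
- manip.get_dq(): joint speeds.
- manip.get_tau(): joint torques, N m.
- manip.get_eef_pos(): TCP position.
- manip.get_tcp_rot(): TCP orientation.
- manip.get_wrist_force(): force on the tool from outside, world axes, zero at the start.
- manip.get_wrist_torque(): the same for the moment, N m.
- manip.get_opening(): finger opening in m.
Only numpy, scipy, OpenCV 4.12 (cv2) and the standard library are available. Lean on these libraries where they do the work, as an engineer would, in place of code of your own. Each camera call takes 0.05 s, during which the arm holds its last target. There are 200 camera calls.

## Working session

There is one attempt and no reset: what is moved stays moved. The work goes in short steps, each a Python script; the robot and the scene stay as the last script left them, time stands still between calls to the robot, and variables do not carry over. Pictures are saved under pics/ and viewed, on a budget of 10 in all, crops included, one or two more only if the job needs it, and the job is handed in when it is done.

```bash
ls; mkdir -p pics; python3 - <<'E'
from workcell import manip, vision
import cv2, numpy as np
for n in ("scene","top"):
    im=vision.snapshot(n); cv2.imwrite(f"pics/{n}0.png",im[:,:,::-1])
    c=vision.calibration(n); print(n,np.round(c["intrinsics"],1).tolist(),np.round(c["dist_coeffs"],3),np.round(c["R"],3).tolist(),np.round(c["t"],3), "cam",np.round(-c["R"].T@c["t"],3))
print(manip.get_clock(),manip.get_tcp_rot(),manip.get_opening())
E
```

```text
pics
scene [[521.5, 0.0, 313.7], [0.0, 521.5, 236.6], [0.0, 0.0, 1.0]] [-0.148  0.     0.     0.     0.   ] [[0.474, -0.881, 0.002], [-0.524, -0.284, -0.803], [0.708, 0.379, -0.596]] [-0.311  0.315  0.973] cam [-0.376 -0.554  0.834]
top [[565.8, 0.0, 321.2], [0.0, 565.8, 237.0], [0.0, 0.0, 1.0]] [-0.046  0.     0.     0.     0.   ] [[0.019, -1.0, -0.02], [-0.988, -0.015, -0.151], [0.151, 0.023, -0.988]] [-0.064  0.523  1.061] cam [ 0.358 -0.08   1.127]
0.1 [-5.35794916e-01 -3.09529496e+00  2.16208075e-03] 0.08803887892073739
```

View pics/top0.png

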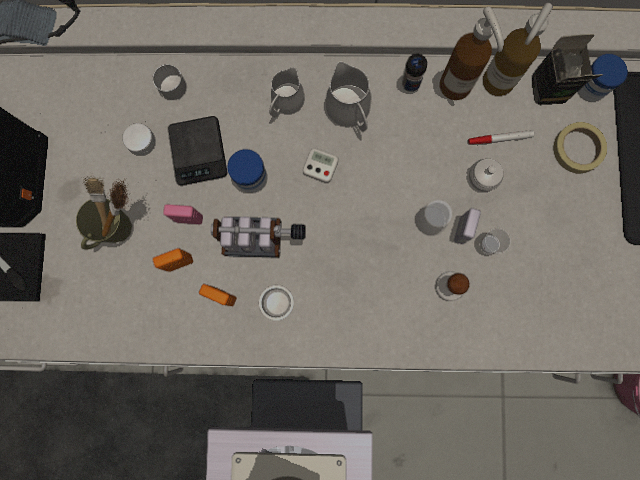

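View pics/scene0.png

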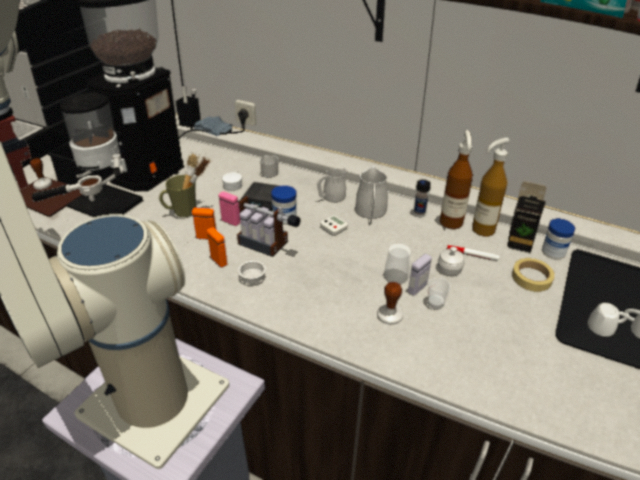

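Top view: rack around (248,237) with the knob at (298,232) to its right. The spare is at (471,224), with the tumbler at (438,215), shot glass at (490,243), sugar pot at (487,175) and tamper at (453,286). The scene view shows the same layout. Next I'll get rough positions and a crop of the rack and spare.

```bash
cat > h.py <<'E'
from workcell import manip, vision
import cv2, numpy as np
from scipy.spatial.transform import Rotation as Ro
def rays(c,uv):
    p=cv2.undistortPoints(np.array(uv,float).reshape(-1,1,2),c["intrinsics"],c["dist_coeffs"]).reshape(-1,2)
    d=np.c_[p,np.ones(len(p))]@c["R"]; return -c["R"].T@c["t"], d
def onplane(c,uv,z):
    o,d=rays(c,uv); return o+d*((z-o[2])/d[:,2])[:,None]
def proj(c,X):
    rv=cv2.Rodrigues(c["R"])[0]; return cv2.projectPoints(np.array(X,float).reshape(-1,1,3),rv,c["t"],c["intrinsics"],c["dist_coeffs"])[0].reshape(-1,2)
def down(yaw):  # tool z down, tool y (closing) at world angle yaw+90deg ; tool x at angle yaw
    c,s=np.cos(yaw),np.sin(yaw)
    return Ro.from_matrix(np.array([[c,s,0],[s,-c,0],[0,0,-1]])).as_rotvec()
E
python3 - <<'E'
from h import *
c=vision.calibration("top"); im=cv2.imread("pics/top0.png")
for n,uv,z in [("knob",(298,232),.105),("rackfar",(217,230),.11),("spare top",(473,223),.09),("glass",(438,213),.083),("shot",(489,243),.061),("sugar",(487,174),.06),("tamper",(458,283),.08),("tub",(245,167),.09),("basket",(276,302),.02)]:
    print(n,onplane(c,[uv],z).round(3))
w=vision.calibration("wrist"); p=np.array(manip.get_eef_pos()); T=Ro.from_rotvec(manip.get_tcp_rot()).as_matrix()
print("cam in tool",(T.T@(-w["R"].T@w["t"]-p)).round(3),"axes",(w["R"]@T).round(2).tolist(),w["intrinsics"][0,0].round())
a=cv2.resize(im[195:275,195:325],None,fx=6,fy=6,interpolation=cv2.INTER_CUBIC)[:, :780]
cv2.imwrite("pics/crop1.png",a)
E
```

```text
knob [[ 0.522 -0.013  0.105]]
rackfar [[0.523 0.135 0.11 ]]
spare top [[ 0.546 -0.337  0.09 ]]
glass [[ 0.566 -0.274  0.083]]
shot [[ 0.514 -0.374  0.061]]
sugar [[ 0.649 -0.374  0.06 ]]
tamper [[ 0.435 -0.31   0.08 ]]
tub [[0.648 0.091 0.09 ]]
basket [[0.397 0.032 0.02 ]]
cam in tool [ 0.079  0.    -0.163] axes [[0.0, 1.0, -0.0], [-0.96, 0.0, -0.29], [-0.29, 0.0, 0.96]] 348.0
```

View pics/crop1.png

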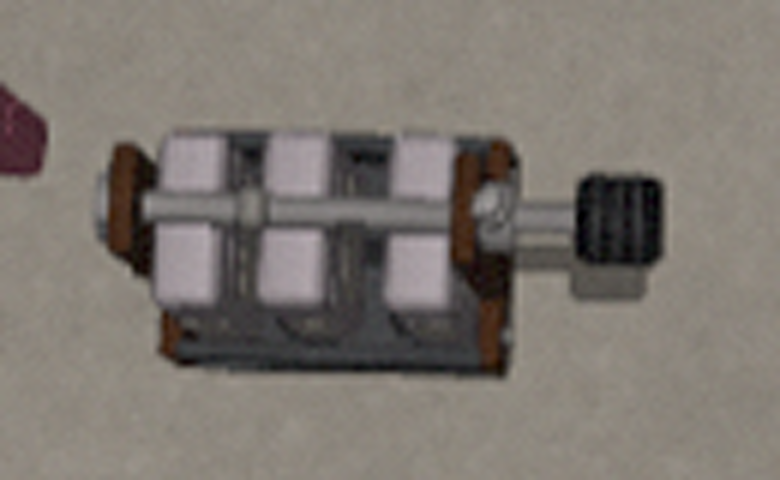

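The crop shows the row at a 6x scale: tin_c centred at x≈188, tin_b at x≈295, tin_a at x≈420. The b–c gap is about 16 mm and the a–b gap about 21 mm, and the knob is at (620,220). I'll move now and look closely with the wrist camera over the spare and the rack.

```bash
cat >> h.py <<'E'
def look(name):
    c=vision.calibration("wrist"); im=vision.snapshot("wrist"); cv2.imwrite(f"pics/{name}.png",im[:,:,::-1])
    np.savez(f"{name}.npz",intrinsics=c["intrinsics"],dist_coeffs=c["dist_coeffs"],R=c["R"],t=c["t"]); return im,c
E
python3 - <<'E'
from h import *
y=np.pi/2
for p in [(0.545,-0.33,0.22),(0.522,0.02,0.2)]:
    print(manip.solve_ik(p,down(y)))
manip.movep((0.545,-0.33,0.22),down(y)); manip.pause(.2); print(manip.get_clock(),manip.get_eef_pos()); look("wspare")
manip.movep((0.522,0.02,0.2),down(y)); manip.pause(.2); print(manip.get_clock(),manip.get_eef_pos()); look("wrack")
a=cv2.imread("pics/wspare.png");b=cv2.imread("pics/wrack.png")
E
```

```text
[-5.63135978e-01  4.43675561e-01  1.60377183e+00 -4.44089210e-16
  1.09414526e+00 -5.63135978e-01]
[ 1.55132533e-02  3.03164502e-01  1.87443759e+00 -4.44089210e-16
  9.63990564e-01  1.55132533e-02]
3.7083 [ 0.54519711 -0.32963836  0.219993  ]
5.2833 [0.52233589 0.01909293 0.20000244]
```

View pics/wspare.png

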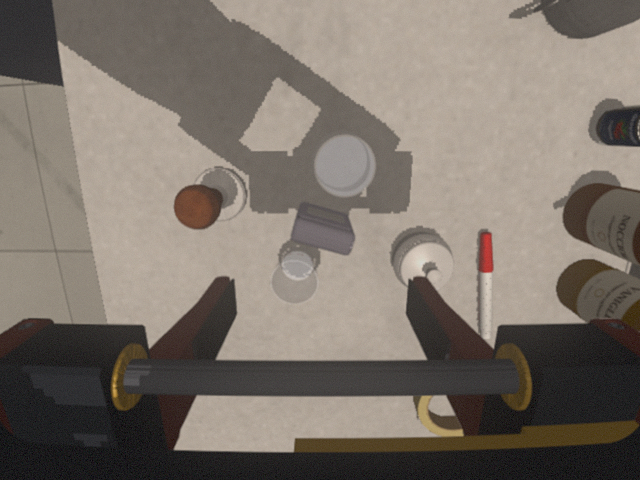

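View pics/wrack.png

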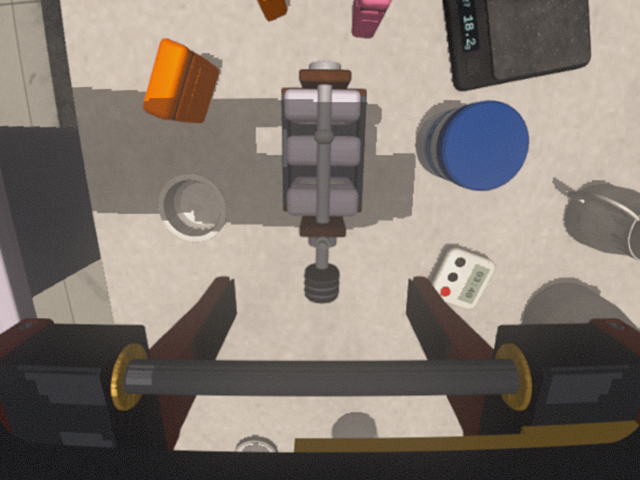

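Wrist view over the spare: the spare is at about (323,228), with the tumbler above at (345,165) and the shot glass below at (296,270). The sugar pot is to the right at (425,262) and the tamper to the left at (200,205). Wrist view over the rack: knob at (321,284), and the rod runs up to about (323,70). I'll enlarge both in one picture to pick out edges.

```bash
python3 - <<'E'
from h import *
a=cv2.imread("pics/wspare.png")[190:270,280:370];b=cv2.imread("pics/wrack.png")[55:310,270:375]
A=cv2.resize(a,None,fx=5,fy=5,interpolation=cv2.INTER_CUBIC); A=cv2.convertScaleAbs(A,alpha=1.6)
B=cv2.resize(b,None,fx=2.35,fy=2.35,interpolation=cv2.INTER_CUBIC)
cv=np.zeros((600,450+B.shape[1],3),np.uint8); cv[:400,:450]=A; cv[:B.shape[0],450:]=B
cv2.imwrite("pics/zoom.png",cv)
# knob blob and rod
im=cv2.imread("pics/wrack.png"); c=dict(np.load("wrack.npz"))
m=(im.max(2)<75).astype(np.uint8); n,l,s,ce=cv2.connectedComponentsWithStats(m[255:310,295:350]); 
i=1+np.argmax(s[1:,4]); print(s[i]+[295,255,0,0,0],ce[i]+[295,255]); print(onplane(c,[ce[i]+[295,255]],.105))
E
```

```text
[306 264  32  24 457] [321.54485777 274.64770241]
[[ 0.52288112 -0.00742061  0.105     ]]
```

View pics/zoom.png

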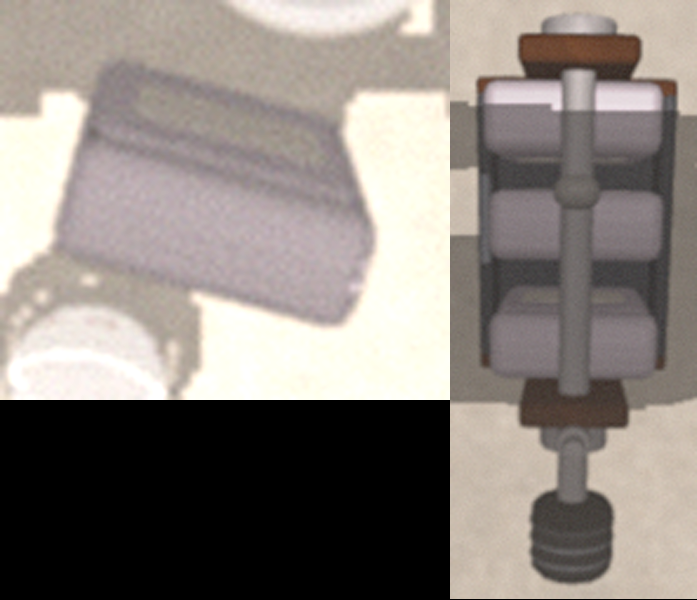

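```bash
python3 - <<'E'
from h import *
c=dict(np.load("wrack.npz")); f=lambda u,v:((u-450)/2.35+270,v/2.35+55)
print("knob",onplane(c,[f(571,535)],.105).round(4))
r=onplane(c,[f(578,75),f(577,250),f(576,380),f(572,480)],.105); print("rod",r.round(4).tolist())
print("tins top edges far/near",[ (round(onplane(c,[f(575,v)],.091)[0,1],4)) for v in (82,158,192,258,312,378)])
print("boards top",onplane(c,[f(580,36),f(580,65),f(574,425)],.122).round(4).tolist())
print("walls inner x",onplane(c,[f(490,250),f(663,250)],.035).round(4).tolist(), "tinb x",onplane(c,[f(488,225),f(663,225)],.089).round(4).tolist())
c=dict(np.load("wspare.npz")); g=lambda u,v:(u/5+280,v/5+190)
q=onplane(c,[g(88,138),g(372,220),g(345,324),g(58,250)],.087); print(q.round(4).tolist(),"centre",q.mean(0))
e=lambda a,b:(np.linalg.norm(b-a).round(4),np.degrees(np.arctan2(*(b-a)[1::-1])).round(1))
print(e(q[0],q[1]),e(q[3],q[2]),e(q[0],q[3]),e(q[1],q[2]))
# independent: top cam
t=vision.calibration("top"); print("knob in top",proj(t,[[*onplane(dict(np.load('wrack.npz')),[f(571,535)],.105)[0]]]), proj(t,[[*q.mean(0)]]))
E
```

```text
knob [[ 0.5228 -0.0143  0.105 ]]
rod [[0.525, 0.1314, 0.105], [0.5248, 0.0808, 0.105], [0.5245, 0.0397, 0.105], [0.5232, 0.0056, 0.105]]
tins top edges far/near [np.float64(0.1312), np.float64(0.1086), np.float64(0.0982), np.float64(0.0773), np.float64(0.0597), np.float64(0.0373)]
boards top [[0.5254, 0.1392, 0.122], [0.5254, 0.1318, 0.122], [0.5237, 0.0295, 0.122]]
walls inner x [[0.4913, 0.0763, 0.035], [0.5592, 0.0762, 0.035]] tinb x [[0.4959, 0.0878, 0.089], [0.5529, 0.0878, 0.089]]
[[0.525, -0.3184, 0.087], [0.5748, -0.3331, 0.087], [0.5705, -0.3525, 0.087], [0.5193, -0.3387, 0.087]] centre [ 0.54742581 -0.33567419  0.087     ]
(np.float64(0.052), np.float64(-16.5)) (np.float64(0.053), np.float64(-15.1)) (np.float64(0.0211), np.float64(-105.6)) (np.float64(0.0199), np.float64(-102.5))
knob in top [[298.51500543 231.60391141]] [[471.81380415 222.73360486]]
```

Estimates agree: rack origin ≈ (0.5243, 0.0837), yaw ≈ -0.015 rad. Rack-frame tin centres are a −35, b +4, c +36 mm, with total slack 30 mm as specified. The knob at −98 mm matches too, and spare edges of 52 x 21 mm at −16° fit a tin with rounded edges. Now I'll pull the bolt.

```bash
cat >> h.py <<'E'
RO=np.array([0.5243,0.0837]); RY=-0.0150
def rk(x,y,z):
    c,s=np.cos(RY),np.sin(RY); return (RO[0]+c*x-s*y, RO[1]+s*x+c*y, z)
def inrk(p):
    d=np.array(p[:2])-RO; c,s=np.cos(RY),np.sin(RY); return np.array([c*d[0]+s*d[1],-s*d[0]+c*d[1],p[2]])
OR=down(np.pi/2+RY)
def st(m): print(m,"t",round(manip.get_clock(),2),"rk",(inrk(manip.get_eef_pos())*1000).round(1),"F",np.round(manip.get_wrist_force(),1),"op",round(manip.get_opening()*1000,1))
E
python3 - <<'E'
from h import *
manip.movep(rk(0,-98,0.15)if 0 else rk(0,-.098,.15),OR)
manip.gripper_to(.06)
print(manip.servo_line(rk(0,-.098,.086),.12,force_limit=10)); st("down")
manip.gripper_to(.02,40); st("grip")
print(manip.servo_line(rk(0,-.181,.086),.06,force_limit=30)); st("pulled")
manip.gripper_to(.06); st("rel")
manip.servo_line(rk(0,-.18,.16),.2)
manip.movep(rk(0,-.06,.2),OR); look("wrack2"); st("view")
E
```

```text
False
down t 6.99 rk [  0.3 -98.   86.2] F [0.1 0.7 0.6] op 60.4
grip t 7.62 rk [ -0.1 -98.   86.3] F [-3.3  0.2  5.7] op 26.8
False
pulled t 9.15 rk [  -0.2 -178.3   86.1] F [-0.3 16.9  6.6] op 26.8
rel t 9.84 rk [  -0.  -181.1   86. ] F [0.  0.7 0.1] op 60.4
view t 10.98 rk [ -0.8 -60.5 198.6] F [-0.5 -0.   0.8] op 59.8
```

View pics/wrack2.png

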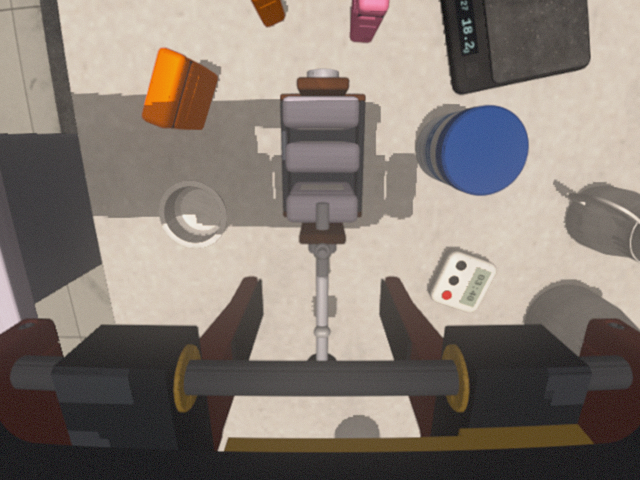

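The bolt is out: it hit its stop at −178.3 mm with 17 N, and the tip now sits over tin_a only, at (322,203). The b–c and a–b gaps are unchanged. Next I'll slide tin_b along to tin_a and then fetch the spare.

```bash
python3 - <<'E'
from h import *
manip.movep(rk(0,.004,.16),OR)
manip.gripper_to(.074)
print(manip.servo_line(rk(0,.004,.062),.15,force_limit=8)); st("down b")
manip.gripper_to(.045,12); st("grip b")
print(manip.servo_line(rk(0,-.0145,.062),.04,force_limit=8)); st("slid")
manip.gripper_to(.074); st("rel")
manip.servo_line(rk(0,-.0145,.16),.2)
S=np.array([.5474,-.3357]); ya=np.radians(90-15.5)
manip.movep((*S,.19),down(ya)); st("above spare"); manip.gripper_to(.076)
im,c=look("wsp2")
E
python3 - <<'E'
from h import *
im=cv2.imread("pics/wsp2.png"); cv2.imwrite("pics/wsp2c.png",cv2.resize(im[170:310,230:420],None,fx=4,fy=4,interpolation=cv2.INTER_CUBIC))
E
```

```text
False
down b t 12.63 rk [ 0.5  4.1 62.5] F [ 0.1 -0.1  0.3] op 74.0
grip b t 13.06 rk [ 0.5  4.1 62.7] F [-0.9  0.7  6.2] op 55.7
True
slid t 13.56 rk [  0.4 -14.7  62.2] F [-0.3  0.5  4.4] op 56.2
rel t 14.07 rk [  0.2 -14.2  62.1] F [ 0.6 -0.5 -1. ] op 74.1
above spare t 16.22 rk [  29.5 -417.8  189.6] F [-0.5 -0.6  0.6] op 74.1
```

View pics/wsp2c.png

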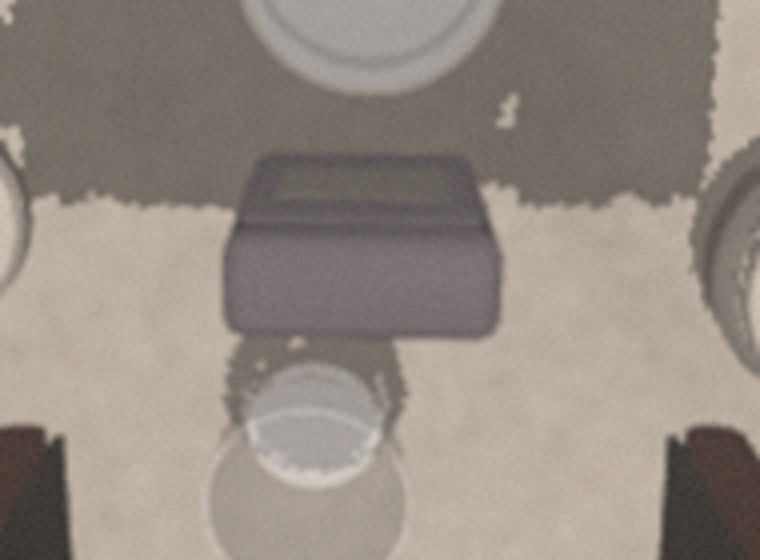

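The spare sits square in the view: its top spans (228,232)–(500,236) to (235,332)–(490,338) in the crop. The fingers have room on both sides. I'll refine from these corners, then grip and lift.

```bash
python3 - <<'E'
from h import *
c=dict(np.load("wsp2.npz")); g=lambda u,v:(u/4+230,v/4+170)
q=onplane(c,[g(228,236),g(500,240),g(494,336),g(229,329)],.087)
S=q.mean(0)[:2]; d=(q[1]-q[0])+(q[2]-q[3]); a=np.arctan2(d[1],d[0]); print(S,np.degrees(a),np.linalg.norm(d[:2])/2, np.linalg.norm(q[3]-q[0]))
b=onplane(c,[g(262,157),g(468,158)],.0); print("base edge",b.round(4), np.degrees(np.arctan2(*(b[1]-b[0])[1::-1])))
assert np.hypot(*(S-[.5474,-.3357]))<.006 and abs(np.degrees(a)+15.5)<4
O=down(np.pi/2+a)
manip.servo_line((*S,.13),.15,orientation=O)
print(manip.servo_line((*S,.055),.12,force_limit=6)); st("down")
manip.gripper_to(.045,25); st("grip")
manip.servo_line((*S,.075),.08); st("lift")
manip.servo_line((*S,.235),.2); st("up")
look("wsp3")
E
```

```text
[ 0.54719889 -0.33601568] -16.65244824140889 0.05353901409323394 0.019341803748519452
base edge [[ 0.5244 -0.321   0.    ]
 [ 0.5755 -0.3353  0.    ]] -15.697766311783067
False
down t 17.85 rk [  29.7 -419.6   55.6] F [0.2 0.  0.8] op 75.9
grip t 18.3 rk [  29.5 -419.5   55.7] F [-1.   0.6  4.5] op 55.9
lift t 18.7 rk [  29.6 -419.6   75.8] F [-0.  -1.  -1.5] op 55.5
up t 19.65 rk [  28.4 -418.8  233.6] F [ 0.6  0.7 -1.3] op 56.0
```

```bash
python3 - <<'E'
from h import *
manip.movep(rk(0,.0108,.235),OR); manip.pause(.2); st("above"); look("win")
im=cv2.imread("pics/win.png"); cv2.imwrite("pics/winc.png",cv2.resize(im[60:310,220:430],None,fx=2.4,fy=2.4,interpolation=cv2.INTER_CUBIC))
E
```

```text
above t 21.48 rk [  0.3  10.  234.9] F [-0.2 -0.2 -0.5] op 55.9
```

View pics/winc.png

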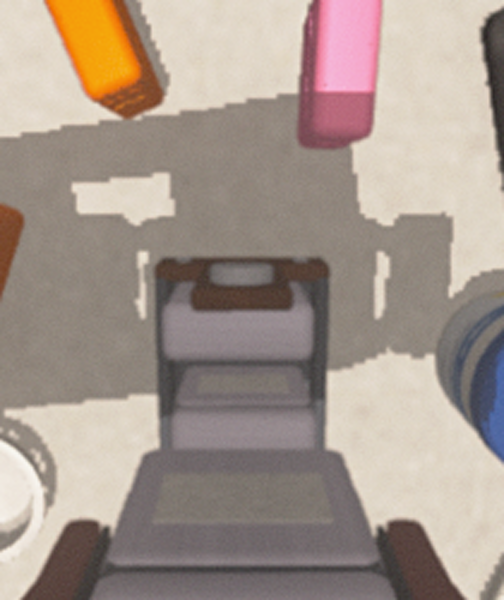

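The held tin hangs straight: its front face covers rows 452–568 in the crop, and the rack gap with tin_b lies behind it. Tin_c's top ends at row 358 and tin_b's begins at row 407.

```bash
python3 - <<'E'
from h import *
c=dict(np.load("win.npz")); g=lambda u,v:(u/2.4+220,v/2.4+60)
pr=lambda n,u,v,z:print(n,(inrk(onplane(c,[g(u,v)],z)[0])*1000).round(1))
pr("c near edge",238,359,.094); pr("c far edge(board hides)",238,308,.094); pr("b far edge",240,406,.094)
pr("board top inner",243,308,.122); pr("board top outer",243,285,.122)
pr("held bottom edge z.182",245,452,.182);pr("held top edge z.267",243,567,.267)
pr("held botL",152,455,.184);pr("held botR",336,455,.184)
E
```

```text
c near edge [-1.1 26.8 94. ]
c far edge(board hides) [-1.1 45.6 94. ]
b far edge [-0.4  8.8 94. ]
board top inner [  0.7  49.6 122. ]
board top outer [  0.7  57.2 122. ]
held bottom edge z.182 [  1.1  19.1 182. ]
held top edge z.267 [  0.4  25.9 267. ]
held botL [-23.9  18.9 184. ]
held botR [ 25.6  18.9 184. ]
```

Tin_b reads further towards +y than where I released it: its far edge is at about +7 instead of −3.5 mm. I'll look from straight above the gap before inserting.

```bash
python3 - <<'E'
from h import *
c=dict(np.load("win.npz")); g=lambda u,v:(u/2.4+220,v/2.4+60)
for z in (.006,.011): print("b base far",(inrk(onplane(c,[g(240,365)],z)[0])*1000).round(1))
manip.movep(rk(0,-.06,.235),OR); manip.pause(.2); st("v"); look("win2")
im=cv2.imread("pics/win2.png"); cv2.imwrite("pics/win2c.png",cv2.resize(im[100:310,230:420],None,fx=2.8,fy=2.8,interpolation=cv2.INTER_CUBIC))
E
```

```text
b base far [-0.6  5.9  6. ]
b base far [-0.6  6.9 11. ]
v t 22.12 rk [ 1.00e-01 -5.93e+01  2.35e+02] F [ 0.9  0.6 -1.3] op 56.1
```

View pics/win2c.png

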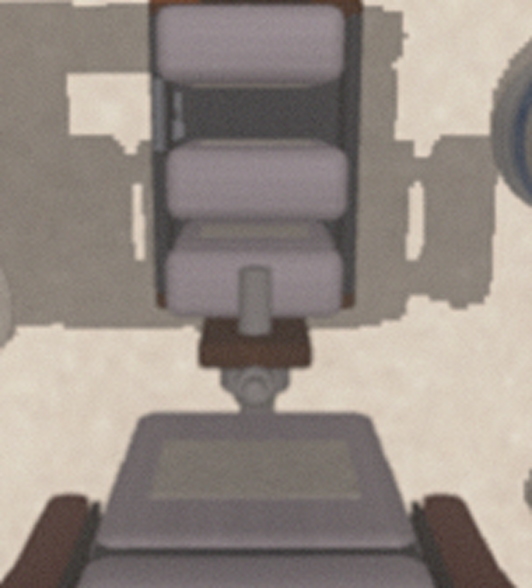

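From above, the gap b–c is now rows 85–143, about 17 mm, and a–b is about 8 mm. So b's base moved only about 8–9 mm: it probably tipped in the grip and stood back up. That is still enough. The 5 mm roundings let the spare wedge in beside tin_c and push b along by the last 5–6 mm, with force checks.

```bash
python3 - <<'E'
from h import *
c=dict(np.load("win2.npz")); g=lambda u,v:(u/2.8+230,v/2.8+100)
Y=lambda v,z:inrk(onplane(c,[g(255,v)],z)[0])[1]
cn=Y(84,.092); bf=Y(142,.092); print("c near",cn,"b far",bf,"b near",Y(220,.092),"a far",Y(250,.092))
y=cn-.0115; print("target y",y); assert .010<y<.018
manip.gripper_to(.045,50)
manip.movep(rk(0,y,.175),OR); st("above")
print(manip.servo_line(rk(0,y,.149),.08,force_limit=10)); st("near top")
for z in (.135,.11,.085):
    h=manip.servo_line(rk(0,y,z),.04,force_limit=22); st(f"z{z} {h}")
    if h: break
look("ins")
im=cv2.imread("pics/ins.png"); cv2.imwrite("pics/insc.png",cv2.resize(im[60:310,220:430],None,fx=2.4,fy=2.4,interpolation=cv2.INTER_CUBIC))
E
```

```text
c near 0.02527329380436607 b far 0.008240219429169764 b near -0.015436946838630916 a far -0.024799024085721766
target y 0.01377329380436607
above t 22.85 rk [ -0.4  14.5 174.4] F [-0.1 -0.2 -1. ] op 55.8
True
near top t 23.22 rk [ -0.2  13.  148.8] F [-0.2 -1.1 -0.7] op 56.1
z0.135 False t 23.72 rk [ -0.2  13.7 134.7] F [-0.1  0.9 -1.4] op 55.7
z0.11 False t 24.49 rk [1.00e-01 1.38e+01 1.10e+02] F [ 0.1  0.7 -0.4] op 55.9
z0.085 False t 25.27 rk [-0.1 13.7 84.9] F [-0.5  0.4 -1.9] op 55.9
```

It is entering almost without force. Continuing to the floor.

```bash
python3 - <<'E'
from h import *
y=.01377
for z in (.070,.061):
    h=manip.servo_line(rk(0,y,z),.03,force_limit=12); st(f"z{z} {h}")
manip.gripper_to(.074); st("rel")
manip.servo_line(rk(0,y,.17),.2)
manip.movep(rk(0,-.03,.2),OR); manip.pause(.15); st("view"); look("fin1")
im=cv2.imread("pics/fin1.png"); cv2.imwrite("pics/fin1c.png",cv2.resize(im[50:310,220:430],None,fx=2.3,fy=2.3,interpolation=cv2.INTER_CUBIC))
E
```

```text
z0.07 False t 25.97 rk [-0.2 13.7 69.8] F [-0.2  0.4 -0.4] op 56.1
z0.061 True t 26.31 rk [ 0.3 13.9 61.5] F [-0.6  0.1  5. ] op 55.9
rel t 26.82 rk [-0.3 13.8 61. ] F [-0.5 -0.4  0. ] op 74.0
view t 27.98 rk [ -0.9 -29.6 198.5] F [-1.5 -0.3 -0.7] op 74.3
```

View pics/fin1c.png

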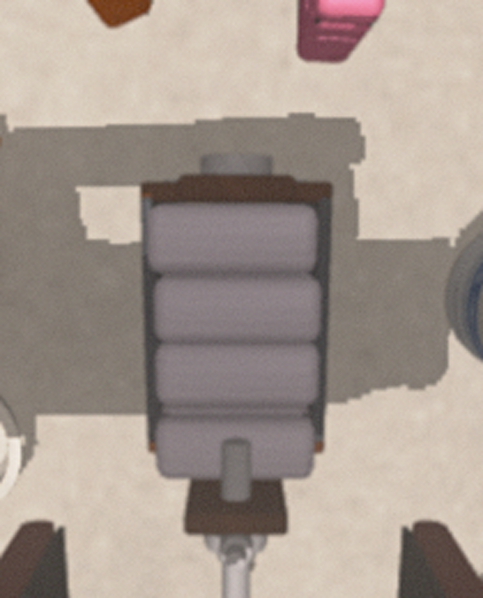

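All four tins stand side by side at the same height (rows 205–478), and touchdown came at the expected 61.5 mm. Now I'll push the knob home.

```bash
python3 - <<'E'
from h import *
manip.movep(rk(0,-.178,.15),OR); manip.gripper_to(.06)
print(manip.servo_line(rk(0,-.178,.086),.12,force_limit=12)); st("down")
manip.gripper_to(.02,40); st("grip")
print(manip.servo_line(rk(0,-.0955,.086),.06,force_limit=30)); st("pushed")
manip.gripper_to(.06); manip.pause(.2); st("rel")
manip.servo_line(rk(0,-.0955,.16),.2)
manip.movep(rk(0,-.06,.22),OR); manip.pause(.15); st("view"); look("fin2")
a=cv2.imread("pics/fin2.png"); t=vision.snapshot("top")[:,:,::-1]
A=cv2.resize(a[60:330,220:430],None,fx=2.2,fy=2.2,interpolation=cv2.INTER_CUBIC); B=t[150:320,150:480]
cv=np.zeros((A.shape[0],A.shape[1]+330,3),np.uint8); cv[:,:A.shape[1]]=A; cv[:170,A.shape[1]:]=B; cv2.imwrite("pics/fin2c.png",cv)
E
```

```text
False
down t 29.83 rk [   0.3 -178.1   86.2] F [ 0.5 -0.2  0.6] op 59.9
grip t 30.46 rk [  -0.2 -178.    86.3] F [-2.1  0.5  5.3] op 26.8
False
pushed t 31.98 rk [ -0.1 -97.8  86.3] F [ -3.5 -15.2   7.6] op 26.8
rel t 32.88 rk [ -0.  -95.5  86. ] F [-0.5  0.1  0.9] op 60.0
view t 33.92 rk [ -1.3 -60.4 218. ] F [ 0.2  0.8 -0.6] op 59.9
```

View pics/fin2c.png

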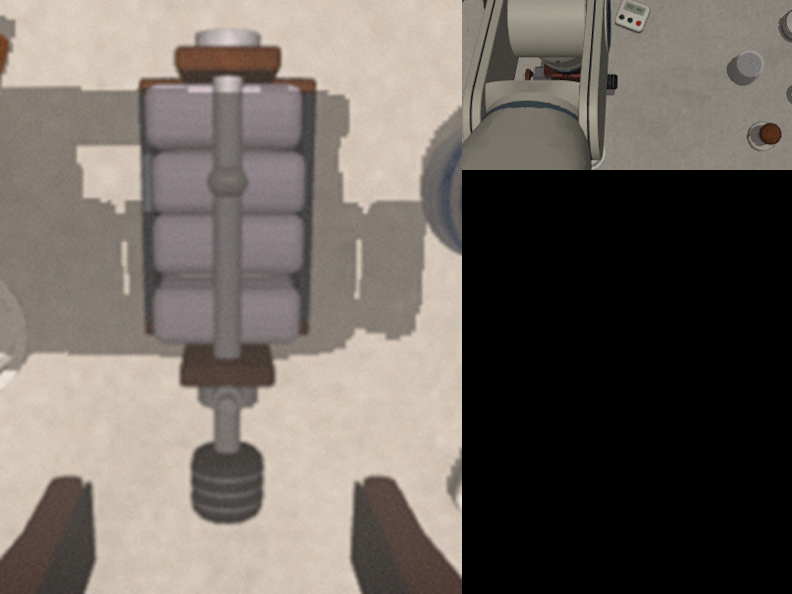

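The bolt runs over all four tins into the far board, at (228,80) in the left crop. The knob is home at (228,482), at the stop with 15 N. Glass and tamper stand where they were, and the gripper is clear at z = 0.22. Handing in.

```bash
python3 -c "
from workcell import manip
manip.finish_job(); print('done')"
```

```text
the job is handed in; nothing more can be done
done
```

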